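Lock the tilting casting fixture level

TASK

Deburring is done: bring the sprung tilt plate with its casting down level and lock it there. Holding the black bayonet knob, turn it back, feel for the socket's slot, push the plate down by the knob to the rubber rests, then turn the knob clockwise to its stop and let go, so that the lug springs up into its notch and the plate stays level by itself. Do not force the lug or slam the plate onto the rests, do not press on the casting, and leave the oil bottle, the spare casting and the deburring tool where they are.

Things in the scene. Friction and masses are not known exactly. Their poses are not given: they have to be found in the camera images.
- tilt_stand: fixed base of the tilting fixture, a dark steel slab 320 (x) x 250 (y) x 12 mm with two blue hinge cheeks at its -x end, their tops 95 mm above the bench; origin at the centre of its underside, z up; x runs from the hinge (side nearer the robot) to the lock (far side).
- hinge_mid (a point): middle of the tilt plate's hinge line, 115 mm from the stand's origin along its -x and 80 mm above the bench; axes as the stand's, the hinge line runs along y.
- tilt_plate (a joint): tilt of the plate in rad: 0 is level, positive has its far edge raised (its face then looks to the robot). A damped torsion spring holds it up at about 0.575 (33 degrees), its upper stop; let go unlocked it springs up again. Pushed past level it meets the rubber rests at about -0.032. Locked, the spring holds the lug up in the socket's notches and the plate lies at 0.
- casting: grey ribbed die casting, 100 x 168 x 24 mm, held on the plate's top from 22 to 122 mm from the hinge line by two dark clamps at its y ends (29 mm above the plate's top, bolt heads 5 mm more); origin at the centre of its underside, z along the plate's upward normal, x up the slope away from the hinge. Not to be pressed on.
- lock_knob (a joint): angle of the bayonet knob in rad, growing clockwise seen from above the plate; 0 has its bar straight across the hinge line. It turns freely (-0.8 to 2.4) with the plate up, starts part-turned at 0.5 to 1.4 and stays where left (friction about 0.05 N m). An 8 mm shank under the plate carries the lug.
- knob_grip (a point): grip point of the knob, on its axis, 185 mm from the hinge line along the plate, 31 mm above the plate's mid-plane. Black bar 48 long, 12 thick, its top 9 mm beyond this point, on a round skirt of 44 mm diameter, top 21 mm below it. z is the knob's axis, the plate's upward normal; x is along the bar to its white line: away from the hinge at joint value 0, to the stand's -y a quarter turn on.
- rests: two black rubber rests, 18 mm across, 205 mm from the hinge line, 85 mm either side of the middle, tops 68 mm above the bench; origin on the base between them. To be met gently, below 60 N. With the plate on them the lug turns clockwise under a 4 mm ridge to a stop a quarter turn (1.57 +-0.1 rad) on; let go there, it rises into a notch. Short of it the plate stays 0.02 rad too low.
- bottle_mid (a point): middle of the loose red oil bottle with blue cap, 48 mm diameter, 140 mm tall, standing, z up. A bystander.
- spare_mid (a point): middle of the loose spare ribbed casting, 85 x 65 x 20 mm, lying flat. A bystander.
- deburr_tool: loose deburring tool with yellow handle, about 150 mm long, lying flat, along its own x. A bystander.
- plate_edge (a point): middle of the tilt plate's far edge, 225 mm from the hinge line; x points up the slope away from the hinge, z along the plate's upward normal. The plate is aluminium, 200 mm wide (y), 10 mm thick, its mid-plane passing through the hinge line. To hold it down at the knob takes about 4 N when raised, growing to about 12 N at level, 1 N more or less with its hidden weight.
- socket_mid (a point): middle of the mouth of the round brass bayonet socket (70 mm wide) on the base, 50 mm above the bench, under the knob when level; axes as the stand's. As the socket is screwed in, its 11 mm slot may point up to 0.45 rad either way from x: not measured, find it by touch. The lug enters at knob angles within about 0.1 rad of it; else it lands on the mouth at a tilt of about 0.09.
- lug: square steel cross lug of the knob, 40 x 8 x 8 mm, on the shank's foot under the plate, its middle 47 mm below the plate's top; origin at its centre, x along its length, parallel to the knob's bar, z the knob's axis. Not to be forced into the socket's mouth: on the way in, over 50 N on it spoils it.

How it is judged:
By the outcome, as a careful person would: the job done as asked, in the order asked, and still so for the second after the job is handed in, with the robot touching nothing.
It also fails if it takes over 61 s, if anything falls off the work surface, if the arm or the gripper's body presses on something with over 40 N, if the wrist force passes 120 N, or if a joint passes its speed limit or range.

ROBOT

A 6-joint arm with a two-finger parallel gripper is mounted at the origin on the work surface. World frame = base frame: x ahead of the robot, y to its left, z up, the work surface at z = 0. Lengths are in m, angles in rad, forces in N, time in s.
With the tool pointing down it reaches from about 0.375 to 0.9 m from the base axis. Payload 3.1 kg.
Tool frame: the origin (TCP) lies at the very end of the fingers, on their centre line; the grasp point (between the pads) lies 19 mm behind it; z points along the fingers, y is the line along which they close (so a half turn about z gives the same grasp; the last joint's range is limited). The gripper opens to 87 mm and grips with 3 to 60 N. Pads are 19 mm wide; open, the fingers measure 117 mm over their backs; the gripper's body (75 mm by 190 mm) begins 51 mm behind the grasp point.
Start: joints at [-0.178, 0.527, 1.433, -0, 1.181, -0.178], TCP at [0.625, 0, 0.223] pointing down, gripper open.
Joint ranges: [-3.08, 3.08], [-0.75, 2.2], [0.22, 2.44], [-1.43, 4.57], [0, 2.65], [-2.85, 2.85]. Speed limits (rad/s): [2.79, 2.79, 3.14, 3.14, 3.14, 3.14].

INTERFACE

Orientations are given as a unit quaternion [w, x, y, z].
In Python, from rig import ctrl, viewer, cut_out, spot_point gives the robot as it stands. The module is installed in compiled form; this text tells all that it offers.
- The arm moves only by the shell command python3 -m handwheel 'ROWS'. ROWS is JSON, one flat list of numbers, 5 for each row, row after row: the shift along the world's x, y, z in mm, then the turn about the world's z in rad, then the finger opening in mm, from 0 to 87. In form: [x, y, z, roll, grip, x, y, z, roll, grip, ...]. A call has 1 to 10 rows; each row is the pose to reach, as a shift and turn from the pose commanded when the call began; what a row does not reach only later rows make up. A row lasts 1/12 s, in which the tool goes at most 41.7 mm and 7.16 degrees, less where a joint would pass 70% of its speed; a pose out of reach is approached as far as the arm can. A call with a gripper value outside its range is refused whole. The fingers move at their own pace and stop on an object; the grip force is fixed at half the most. Time passes only in rows, so rows that repeat a pose let the fingers close. It gives the time, the measured TCP pose, the force, the opening and the grip force at its end, in the units of the state.
- ctrl.observe(): the state, without advancing time (a new reading comes with each control period).
- viewer.read_camera(name): name is "scene" or "side" or "wrist"; returns (picture, depth): 420x560x3 uint8, red, green, blue; 420x560 float32, m along the optical axis (not along the pixel's ray), 0 where there is no reading.
- viewer.get_calibration(name): a dict with "fx", "fy", "cx", "cy" (pixels), "rvec" (rotation vector, rad) and "tvec" (3), from world to camera coordinates, as OpenCV has them; the wrist camera has in their place "mount" (4x4, takes a point from camera to tool coordinates, whose origin is the TCP and whose axes are the flange's). Camera axes: x right, y down, z forward; pixel columns grow to the right and rows downward; lengths in m; the calibration is good to about 2 mm. The wrist camera is an equidistant fisheye: a pixel r from the principal point sees the ray r / f radians off the axis. A picture is of the moment at which its call begins: read the wrist's pose just before it. get_calibration takes no time and is no camera call.
- ctrl.hand_in(): hands the job in; it is judged then, once.
Trained networks look in the newest picture that a camera, given by its name, has taken for a name from the list of things; names that differ only in an ending like _2 or _b are one class to them, and where a whole thing is asked for, a point or a joint stands for the part that bears it (a point fixed in the world has none). Each returns a list of dicts, best first, with "confidence" (0 to 1); they miss things now and then, are a little off and sometimes report something else, mostly with a low value. They report only what shows in the picture. A call takes as long as a camera call.
- cut_out(camera, target): "pixels" (420x560 bool, what is visible of it) and "box" ([left, top, width, height] in pixels, round what is visible of it).
- spot_point(camera, target): "location" ([column, row] in pixels: a listed point, or the origin of a listed thing).
The state is a dict: "t": time; "qpos": joint angles; "dq": joint speeds; "joint_torque": joint torques, N m; "tool_pos": TCP position; "orientation": TCP orientation; "wrist_force": force on the tool from outside, world axes, zero at the start; "torque": the same for the moment, N m; "grip_width": finger opening in m; "gripper_force": force on a finger pad.
Only numpy, scipy, OpenCV 4.12 (cv2) and the standard library are available. Lean on these libraries where they do the work, as an engineer would, in place of code of your own. Each camera call takes 0.05 s, during which the arm holds its last target. There are 200 camera calls.

## Working session

There is one attempt and no reset: what is moved stays moved. The work goes in short steps, Python scripts to look and compute and a shell command to move; the robot and the scene stay as the last step left them, time stands still between calls to the robot, and variables do not carry over. Pictures are saved under pics/ and viewed, at most 10 in all, crops included, and the job is handed in when it is done.

```bash
mkdir -p pics; cat > h.py <<'E'
import numpy as np, cv2
from rig import ctrl, viewer, cut_out, spot_point
def cam(n):
    c=viewer.get_calibration(n); R=cv2.Rodrigues(np.array(c["rvec"],float))[0]; return c,R,np.array(c["tvec"],float).ravel()
def unproj(n,uv,d):
    c,R,t=cam(n); u,v=uv
    p=np.array([(u-c["cx"])/c["fx"]*d,(v-c["cy"])/c["fy"]*d,d]); return R.T@(p-t)
def proj(n,P):
    c,R,t=cam(n); p=R@np.array(P)+t; return np.array([p[0]/p[2]*c["fx"]+c["cx"],p[1]/p[2]*c["fy"]+c["cy"]])
E
python3 - <<'E'
from h import *
for n in("scene","side"):
    im,d=viewer.read_camera(n); cv2.imwrite(f"pics/{n}0.png",im[:,:,::-1]); np.save(n+"d.npy",d)
    for t in("tilt_stand","hinge_mid","casting","knob_grip","plate_edge","socket_mid","bottle_mid","spare_mid","deburr_tool","rests"):
        for r in spot_point(n,t)[:1]:
            u,v=r["location"]; dd=d[int(round(v)),int(round(u))]
            print(n,t,np.round([u,v],1),round(r["confidence"],2),np.round(unproj(n,(u,v),dd),3))
print(ctrl.observe()["t"])
E
```

```text
scene tilt_stand [286. 187.] 0.82 [ 0.468 -0.077  0.01 ]
scene plate_edge [275.7 152.9] 0.64 [0.638 0.002 0.342]
scene socket_mid [274.6 197.6] 0.86 [0.7   0.036 0.31 ]
scene bottle_mid [371.1 189.7] 0.86 [0.428 0.125 0.087]
scene spare_mid [192.4 174.9] 0.63 [ 0.551 -0.305  0.003]
scene deburr_tool [220.8 263.9] 0.8 [ 0.731 -0.09   0.015]
scene rests [275.2 153.4] 0.64 [0.638 0.001 0.341]
side tilt_stand [337.5 222.7] 0.65 [ 0.463 -0.065  0.019]
side hinge_mid [385.9 199.8] 0.92 [ 0.35  -0.065  0.117]
side casting [362.8 186.9] 0.87 [ 0.411 -0.072  0.146]
side knob_grip [333.8 167.9] 0.61 [ 0.487 -0.064  0.204]
side plate_edge [316.2 164.3] 0.66 [ 0.529 -0.069  0.206]
side socket_mid [312.2 213.5] 0.83 [ 0.531 -0.06   0.049]
side bottle_mid [357.6 267.1] 0.85 [0.412 0.145 0.097]
side spare_mid [309.9 166.3] 0.63 [ 0.562 -0.314  0.002]
side deburr_tool [246.2 208.5] 0.47 [ 0.715 -0.087  0.016]
side rests [304.  220.4] 0.63 [ 0.551 -0.042  0.038]
1.1
```

View pics/scene0.png

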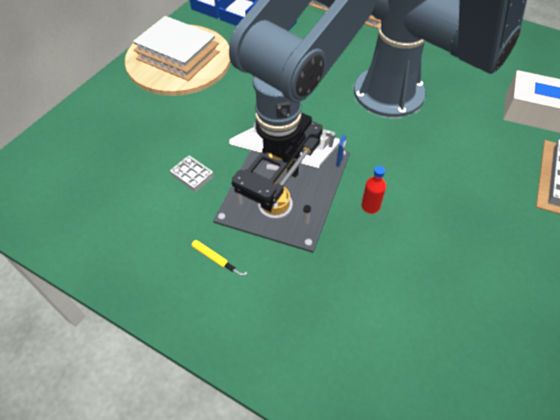

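View pics/side0.png

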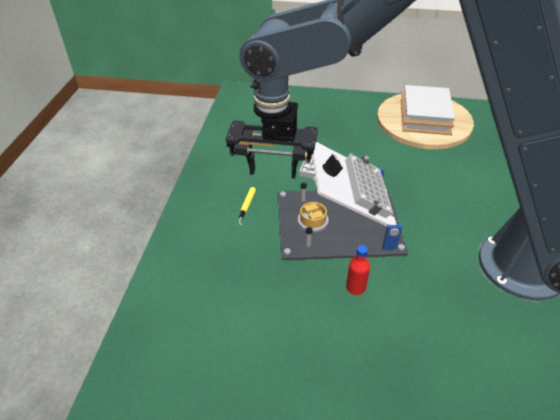

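Both views show the stand roughly along x, with the knob near side pixel (333,165) and its socket at (313,213). The bottle is at (358,275), the tool at (246,205) and the spare casting in scene at (192,173). Next I measure the stand pose and take a wrist view.

```bash
cat >> h.py <<'E'
from scipy.spatial.transform import Rotation as Ro
def wristpose():
    s=ctrl.observe(); q=s["orientation"]; T=np.eye(4); T[:3,:3]=Ro.from_quat([q[1],q[2],q[3],q[0]]).as_matrix(); T[:3,3]=s["tool_pos"]
    return T@np.array(viewer.get_calibration("wrist")["mount"]).reshape(4,4)
def wun(T,uv,d):
    c=viewer.get_calibration("wrist"); x=np.array([uv[0]-c["cx"],uv[1]-c["cy"]]); 
    f=c["fx"]; r=np.hypot(*x); a=r/f; k=np.tan(a)/max(r,1e-9)
    return (T@np.array([x[0]*k*d,x[1]*k*d,d,1]))[:3]
def cloud(n,mask,d,T=None):
    vv,uu=np.nonzero(mask&(d>0))
    return np.array([ (unproj(n,(u,v),d[v,u]) if n!="wrist" else wun(T,(u,v),d[v,u])) for u,v in zip(uu,vv)])
E
python3 - <<'E'
from h import *
P=[]
for n in("scene","side"):
    im,d=viewer.read_camera(n)
    r=cut_out(n,"tilt_stand")
    if r:
        p=cloud(n,r[0]["pixels"],d); print(n,r[0]["confidence"],len(p)); q=p[(abs(p[:,2]-0.012)<.006)]
        print(len(q),cv2.minAreaRect(q[:,:2].astype(np.float32)*1000)); P.append(q)
    r=cut_out(n,"tilt_plate") 
    if r and n=="side":
        p=cloud(n,r[0]["pixels"],d); print("plate",r[0]["confidence"],len(p),p.min(0),p.max(0))
print(cv2.minAreaRect(np.vstack(P)[:,:2].astype(np.float32)*1000))
T=wristpose(); im,d=viewer.read_camera("wrist"); cv2.imwrite("pics/w0.png",im[:,:,::-1])
for t in("knob_grip","plate_edge","hinge_mid","socket_mid","casting","lock_knob"):
    for r in spot_point("wrist",t)[:1]:
        u,v=r["location"]; print(t,np.round([u,v]),round(r["confidence"],2),np.round(wun(T,(u,v),d[int(round(v)),int(round(u))]),3))
s=ctrl.observe(); print(s["t"],s["tool_pos"],s["orientation"],s["grip_width"])
E
```

```text
Traceback (most recent call last):
  File "h.py", line 20, in cloud
    return np.array([ (unproj(n,(u,v),d[v,u]) if n!="wrist" else wun(T,(u,v),d[v,u])) for u,v in zip(uu,vv)])
                       ~~~~~~^^^^^^^^^^^^^^^^
  File "h.py", line 6, in unproj
    c,R,t=cam(n); u,v=uv
          ~~~^^^
  File "h.py", line 4, in cam
    c=viewer.get_calibration(n); R=cv2.Rodrigues(np.array(c["rvec"],float))[0]; return c,R,np.array(c["tvec"],float).ravel()
ValueError: time passes only in moves, steps and waits
```

Too many calibration calls; I'll cache them.

```bash
sed -i 's/viewer.get_calibration(/cal(/; 2a import functools\n@functools.lru_cache(None)\ndef cal(n): return viewer.get_calibration(n)' h.py
cat > m.py <<'E'
from h import *
P=[]
for n in("scene","side"):
    im,d=viewer.read_camera(n)
    r=cut_out(n,"tilt_stand")
    if r:
        p=cloud(n,r[0]["pixels"],d); q=p[(abs(p[:,2]-0.012)<.006)]
        print(n,r[0]["confidence"],len(q),cv2.minAreaRect(q[:,:2].astype(np.float32)*1000)); P.append(q)
print(cv2.minAreaRect(np.vstack(P)[:,:2].astype(np.float32)*1000))
T=wristpose(); im,d=viewer.read_camera("wrist"); cv2.imwrite("pics/w0.png",im[:,:,::-1])
for t in("knob_grip","plate_edge","hinge_mid","socket_mid","casting","lock_knob"):
    for r in spot_point("wrist",t)[:1]:
        u,v=r["location"]; print(t,np.round([u,v]),round(r["confidence"],2),np.round(wun(T,(u,v),d[int(round(v)),int(round(u))]),3))
s=ctrl.observe(); print(s["t"],s["tool_pos"],s["orientation"],s["grip_width"])
E
python3 m.py
```

```text
scene 0.91 5647 ((463.56060791015625, -83.08329772949219), (321.091064453125, 250.11495971679688), 11.053448677062988)
side 0.94 5025 ((482.14593505859375, -185.40081787109375), (320.49359130859375, 461.57110595703125), 11.091032028198242)
((483.01104736328125, -185.23123168945312), (322.2567443847656, 461.57110595703125), 11.091032028198242)Traceback (most recent call last):
  File "m.py", line 12, in <module>
    for r in spot_point("wrist",t)[:1]:
             ~~~~~~~~~~^^^^^^^^^^^
ValueError: it knows: bottle_mid, casting, deburr_tool, hinge_mid, knob_grip, lug, plate_edge, rests, socket_mid, spare_mid, tilt_stand
```

View pics/w0.png

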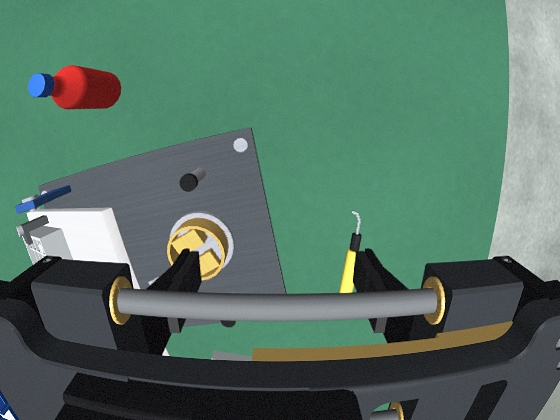

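Wrist view: the stand's far edge runs (252,128)–(287,290), the socket is at (200,247), and the knob is hidden behind the gripper at left. Now I refine the stand pose and find the knob angle.

```bash
cat > m2.py <<'E'
from h import *
def atz(n,uv,z):
    a=unproj(n,uv,1.0); c=unproj(n,uv,0.0); return c+(a-c)*(z-c[2])/(a[2]-c[2])
for n in("scene","side"):
    im,d=viewer.read_camera(n)
    r=cut_out(n,"tilt_stand"); m=r[0]["pixels"].astype(np.uint8)
    k,l,st,_=cv2.connectedComponentsWithStats(m); m=(l==1+np.argmax(st[1:,4]))
    p=cloud(n,m,d); q=p[(abs(p[:,2]-0.012)<.006)]; print(n,len(q),cv2.minAreaRect(q[:,:2].astype(np.float32)*1000))
    for t,z in(("socket_mid",.05),("hinge_mid",.08),("knob_grip",.207),("plate_edge",.202),("bottle_mid",.07)):
        for r in spot_point(n,t)[:1]: print(n,t,r["confidence"],np.round(atz(n,r["location"],z),4))
    for r in cut_out(n,"lock_knob")[:1]:
        p=cloud(n,r["pixels"],d); np.save(f"knob_{n}.npy",p); print(n,"knob",r["confidence"],r["box"],len(p),np.median(p,0),p.min(0),p.max(0))
    if n=="side":
        np.save("side.npy",im); cv2.imwrite("pics/s1.png",cv2.resize(im[130:235,270:410,::-1],None,fx=5,fy=5,interpolation=cv2.INTER_CUBIC))
T=wristpose(); im,d=viewer.read_camera("wrist")
for t in("knob_grip","socket_mid","rests"):
    for r in spot_point("wrist",t)[:1]:
        u,v=r["location"]; print(t,np.round([u,v]),round(r["confidence"],2),np.round(wun(T,(u,v),d[int(round(v)),int(round(u))]),3))
s=ctrl.observe(); print(s["t"],s["tool_pos"],s["orientation"],s["grip_width"])
E
python3 m2.py
```

```text
scene 5319 ((464.7425231933594, -82.94943237304688), (319.95703125, 250.1470489501953), 11.058209419250488)
scene socket_mid 0.69 [ 0.5433 -0.0677  0.05  ]
scene plate_edge 0.93 [ 0.535  -0.0627  0.202 ]
scene bottle_mid 0.62 [0.4101 0.1238 0.07  ]
scene knob 0.47 [265.3, 164.4, 10.1, 9.1] 68 [ 0.52761858 -0.08061484  0.14758927] [ 0.42106609 -0.15464312  0.00707199] [ 0.53812568 -0.06703694  0.15323224]
side 4994 ((475.97698974609375, -151.67308044433594), (319.5966796875, 392.60260009765625), 10.99792194366455)
side socket_mid 0.65 [ 0.5344 -0.0633  0.05  ]
side hinge_mid 0.87 [ 0.3559 -0.1078  0.08  ]
side knob_grip 0.61 [ 0.485  -0.0696  0.207 ]
side plate_edge 0.95 [ 0.5292 -0.0715  0.202 ]
side bottle_mid 0.74 [0.4105 0.122  0.07  ]
side knob 0.66 [322.7, 157.7, 17.8, 20.3] 267 [ 0.49208668 -0.07070995  0.20195631] [ 0.46926761 -0.097261    0.18547708] [ 0.51353036 -0.05201291  0.2199304 ]
2.7 [6.24974801e-01 3.50932029e-05 2.22558638e-01] [7.10667458e-06 7.07099659e-01 7.07113903e-01 8.40258705e-07] 0.08689305463056698
```

View pics/s1.png

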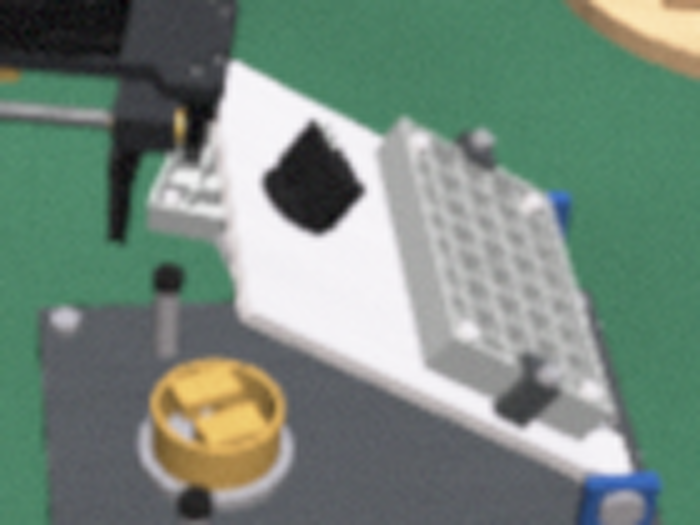

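The crop shows the black knob bar at about (315,175) with its white line hidden from this side, and the socket slot between two brass segments at (215,410). I'll move for a wrist view of the knob.

```bash
python3 -m handwheel '[0,0,50,0,87,-40,-40,80,0,87,-75,-75,80,0,87,-105,-110,80,0,87,-130,-140,80,0,87,-135,-160,80,0,87,-135,-160,80,0,87]'
cat > m3.py <<'E'
from h import *
import sys
T=wristpose(); im,d=viewer.read_camera("wrist"); np.save("w.npy",im); np.save("wd.npy",d)
for t in("knob_grip","plate_edge","casting"):
    for r in spot_point("wrist",t)[:1]:
        u,v=r["location"]; print(t,np.round([u,v]),round(r["confidence"],2),np.round(wun(T,(u,v),d[int(round(v)),int(round(u))]),3))
for r in cut_out("wrist","lock_knob")[:1]:
    p=cloud("wrist",r["pixels"],d,T); np.save("kw.npy",p); print("knob",r["confidence"],r["box"],len(p),np.median(p,0))
b=[int(x) for x in (r["box"] if r else [230,100,60,60])]; y0=max(b[1]-40,0);x0=max(b[0]-50,0)
print("crop origin",x0,y0)
cv2.imwrite(f"pics/{sys.argv[1]}.png",cv2.resize(im[y0:y0+b[3]+80,x0:x0+b[2]+100,::-1],None,fx=4,fy=4,interpolation=cv2.INTER_CUBIC)[:600,:800])
s=ctrl.observe(); print(s["t"],s["tool_pos"],s["orientation"],s["wrist_force"])
E
python3 m3.py w1
```

```text
t: 3.28
tool_pos: [0.4872, -0.1639, 0.3032]
orientation: [0.001, 0.708, 0.706, -0.001]
wrist_force: [0.3, 0.1, 0.6]
grip_width: 0.0871
gripper_force: 0.0
knob_grip [274. 113.] 0.78 [ 0.486 -0.08   0.216]
plate_edge [334. 102.] 0.66 [ 0.533 -0.07   0.204]
casting [200. 130.] 0.97 [ 0.414 -0.094  0.151]
knob 0.77 [251.9, 85.3, 61.9, 57.4] 2592 [ 0.49333084 -0.07536143  0.20472619]
crop origin 201 45
3.5333 [ 0.49065787 -0.1590422   0.30248987] [-1.20268507e-04  7.06857731e-01  7.07355598e-01  4.36787220e-04] [-0.38192655  0.03836672 -1.09474398]
```

View pics/w1.png

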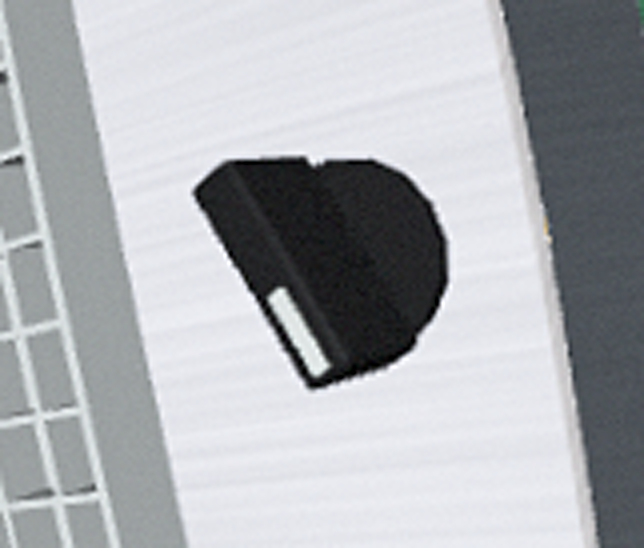

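The bar's top face runs crop (195,190)–(310,385) with its white line at the lower-right end (toward −y). The spotted grip agrees with the stand-based prediction. Next I compute the bar angle and the slot's apparent direction.

```bash
cat >> h.py <<'E'
YAW=0.193; H=np.array([.4647-.115*np.cos(YAW),-.083-.115*np.sin(YAW),.08])
ex=np.array([np.cos(YAW),np.sin(YAW),0]); ey=np.array([-np.sin(YAW),np.cos(YAW),0]); ez=np.array([0,0,1.])
def onplate(th,l,h): return H+ex*(l*np.cos(th)-h*np.sin(th))+ez*(l*np.sin(th)+h*np.cos(th))
E
python3 - <<'E'
from h import *
T=wristpose(); th=.575
# intersect pixel rays with bar-top plane
o=T[:3,3]; n=-ex*np.sin(th)+ez*np.cos(th); u=ex*np.cos(th)+ez*np.sin(th)
G=onplate(th,.185,.031); print("grip",G)
def hit(c):
    p=wun(T,(201+c[0]/4,45+c[1]/4),1.); r=p-o; return o+r*(n@(G+.009*n-o))/(n@r)
C=[hit(c) for c in((195,190),(310,385),(345,365),(230,165))]
for a,b in((0,1),(3,2),(0,3)):
    v=C[b]-C[a]; print("len",np.linalg.norm(v)*1e3,"phi",np.arctan2(-v@ey,v@u))
m=np.mean(C,0); print("mid-G",(m-G)*1e3)
d=np.load("wd.npy")
p=np.load("kw.npy"); print("normal dist of knob pts",np.percentile((p-G)@n*1e3,[5,50,95,99]))
for t in(.575,.4,.3,.2,.12,.09,.05,0,-.032): print(t,np.round(onplate(t,.185,.031)*1e3,1))
im=cv2.imread("pics/w0.png"); s=np.load("side.npy")[:,:,::-1]
a=cv2.resize(im[200:290,155:245],(450,450),interpolation=cv2.INTER_CUBIC); b=cv2.resize(s[195:230,292:335],(350,285),interpolation=cv2.INTER_CUBIC)
c=np.zeros((450,800,3),np.uint8); c[:,:450]=a; c[:285,450:]=b; cv2.imwrite("pics/sock.png",c)
E
```

```text
grip [ 0.48765739 -0.07851338  0.2066244 ]
len 44.76890829655015 phi 1.1755623766780556
len 44.59477226702045 phi 1.193250708055524
len 9.675766171342854 phi -0.3066407666128764
mid-G [-2.84656546  3.53126821  9.35307285]
normal dist of knob pts [-21.69230184  -4.71334223  10.16978428  10.70883593]
0.575 [487.7 -78.5 206.6]
0.4 [507.2 -74.7 180.6]
0.3 [516.3 -72.9 164.3]
0.2 [523.7 -71.5 147.1]
0.12 [528.5 -70.5 132.9]
0.09 [529.9 -70.3 127.5]
0.05 [531.7 -69.9 120.2]
0 [533.4 -69.6 111. ]
-0.032 [534.3 -69.4 105.1]
```

View pics/sock.png

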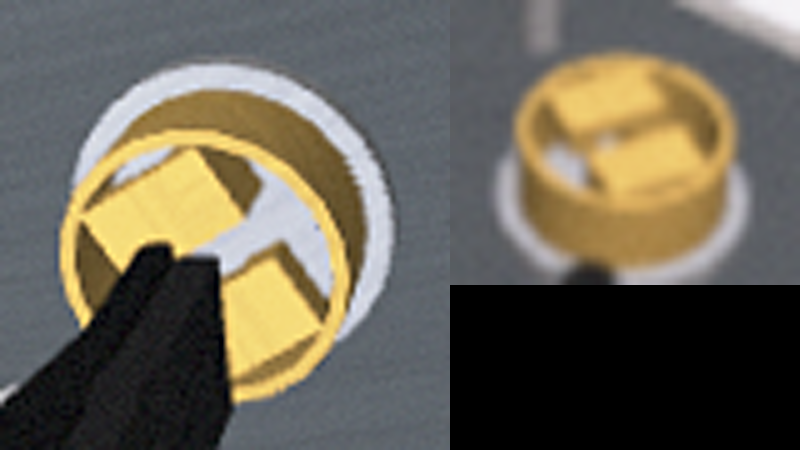

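Left: upper segment's slot-side edge runs (130,275)–(250,215), lower one's (220,283)–(280,248), so the slot is tilted a little counter-clockwise from x. I compute it as a first guess for the touch search.

```bash
python3 - <<'E'
from h import *
M=np.array(cal("wrist")["mount"]).reshape(4,4); T=np.eye(4); T[:3,:3]=Ro.from_quat([.7070997,.7071139,0,0]).as_matrix(); T[:3,3]=[.625,0,.2226]; T=T@M
def hit(c,z):
    p=wun(T,(155+c[0]/5,200+c[1]/5),1.); o=T[:3,3]; r=p-o; return o+r*(z-o[2])/r[2]
for a,b in(((130,275),(250,215)),((80,215),(195,150)),((222,282),(282,247)),((232,375),(325,322))):
    A,B=hit(a,.048),hit(b,.048); v=B-A; print(np.round(A,3),np.round(B,3),np.arctan2(-v@ey,v@ex))
E
```

```text
[ 0.514 -0.072  0.048] [ 0.544 -0.056  0.048] -0.2832690399775977
[ 0.503 -0.057  0.048] [ 0.533 -0.041  0.048] -0.31364048597190164
[ 0.536 -0.073  0.048] [ 0.551 -0.064  0.048] -0.353047490563523
[ 0.536 -0.098  0.048] [ 0.56  -0.083  0.048] -0.3611706139357415
```

The slot is at about −0.31 rad and the knob starts at about 1.18. I go above the knob, rolled to the bar's heading.

```bash
python3 -m handwheel '[-1,40,-10,0.12,34,-2,80,-20,0.24,34,-2,81,-40,0.36,34,-2,81,-62,0.48,34,-2,81,-62,0.53,34,-2,81,-62,0.53,34]'; python3 - <<'E'
from h import *
s=ctrl.observe(); print(s["qpos"],s["tool_pos"],s["grip_width"],s["t"])
n="side"; im,d=viewer.read_camera(n); cv2.imwrite("pics/s2.png",cv2.resize(im[90:240,230:430,::-1],None,fx=4,fy=4,interpolation=cv2.INTER_CUBIC))
E
```

```text
t: 4.03
tool_pos: [0.4878, -0.0765, 0.2391]
orientation: [-0.002, 0.495, 0.869, -0.0]
wrist_force: [0.7, -0.2, 1.1]
grip_width: 0.0547
gripper_force: 0.0
[-3.82577693e-01  3.30804243e-01  1.73267889e+00  4.86034498e-04
  1.08161529e+00 -9.17156399e-01] [ 0.48776705 -0.07648845  0.23905776] 0.054706886998801066 4.0333
```

View pics/s2.png

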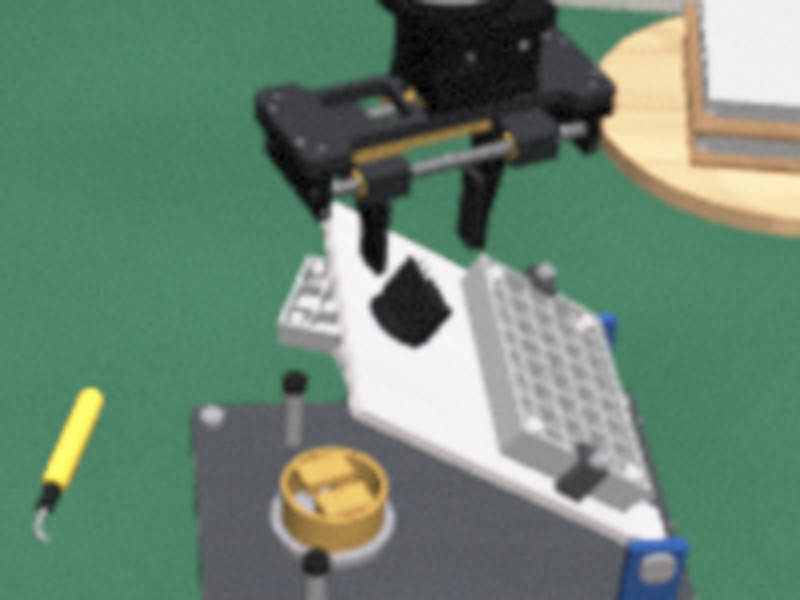

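Fingers straddle the bar above the knob, at about (375,265) and (470,245) in the picture. I descend and close.

```bash
python3 -m handwheel '[0,0,0,0,34,0,0,-12,0,34,0,0,-24,0,34,0,0,-36,0,34,0,0,-36,0,34,0,0,-36,0,34]';  python3 -m handwheel '[0,0,0,0,8,0,0,0,0,8,0,0,0,0,8,0,0,0,0,8,0,0,0,0,8]'
```

```text
t: 4.58
tool_pos: [0.4883, -0.0789, 0.2048]
orientation: [0.0, 0.497, 0.867, 0.0]
wrist_force: [0.0, -0.0, 0.4]
grip_width: 0.0346
gripper_force: 0.0
t: 5.0
tool_pos: [0.4862, -0.0808, 0.2045]
orientation: [-0.001, 0.496, 0.868, -0.003]
wrist_force: [-5.2, -6.5, -1.0]
grip_width: 0.0156
gripper_force: 27.6
```

```bash
python3 -m handwheel '[0,0,0,0.12,8,0,0,0,0.24,8,0,0,0,0.36,8,0,0,0,0.48,8,0,0,0,0.6,8,0,0,0,0.72,8,0,0,0,0.84,8,0,0,0,0.84,8]'; python3 - <<'E'
from h import *
s=ctrl.observe(); print(s["qpos"],s["torque"],s["t"])
E
```

```text
t: 5.67
tool_pos: [0.4872, -0.0794, 0.2049]
orientation: [-0.001, 0.099, 0.995, -0.0]
wrist_force: [-3.5, -1.6, 0.6]
grip_width: 0.0122
gripper_force: 29.4
[-3.87519739e-01  3.77414906e-01  1.77483965e+00 -1.50230429e-03
  9.90286389e-01 -1.75878136e+00] [-0.21473219  0.32169863  0.04313818] 5.6667
```

```bash
python3 -m handwheel '[0,0,0,0.12,8,0,0,0,0.24,8,0,0,0,0.36,8,0,0,0,0.48,8,0,0,0,0.6,8,0,0,0,0.7,8,0,0,0,0.74,8,0,0,0,0.74,8]'; python3 - <<'E'
from h import *
s=ctrl.observe(); print(s["qpos"],s["torque"],s["t"])
n="side"; im,d=viewer.read_camera(n); cv2.imwrite("pics/s3.png",cv2.resize(im[90:240,230:430,::-1],None,fx=4,fy=4,interpolation=cv2.INTER_CUBIC))
E
```

```text
t: 6.33
tool_pos: [0.4874, -0.0787, 0.2049]
orientation: [-0.0, -0.265, 0.964, 0.0]
wrist_force: [-3.3, 0.0, 2.2]
grip_width: 0.0118
gripper_force: 31.8
[-3.86865271e-01  3.77429975e-01  1.77487077e+00  1.73930120e-04
  9.90140977e-01 -2.49384270e+00] [-0.03634257  0.27834161 -0.25890165] 6.3333
```

View pics/s3.png

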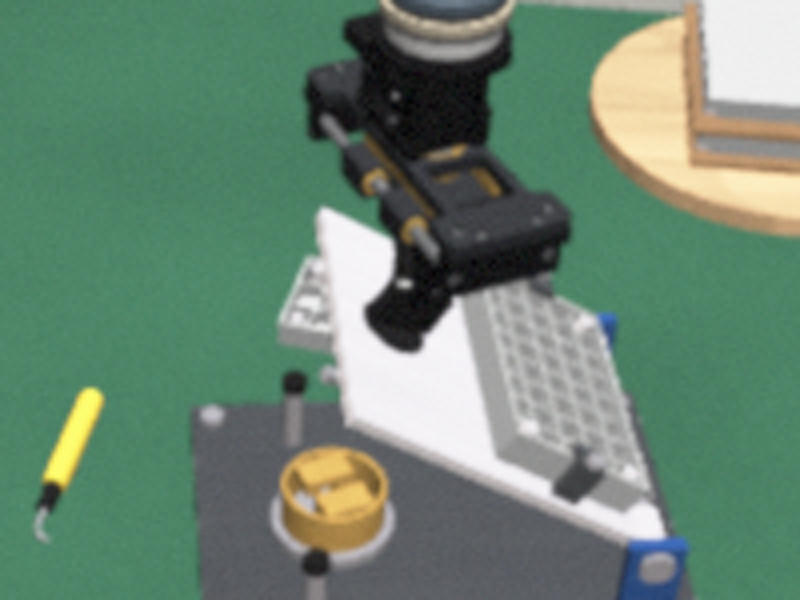

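```bash
python3 -m handwheel '[0,0,0,0,24,0,0,0,0,24,0,0,-3,0,24,0,0,-7,0,24,0,0,-7,0,24,0,0,-7,0,8,0,0,-7,0,8,0,0,-7,0,8,0,0,-7,0,8]'; python3 - <<'E'
from h import *
s=ctrl.observe(); print(s["torque"],s["t"])
G=onplate(.575,.185,.031)
for t in(.5,.4,.3,.25,.2,.15,.12,.09,.05,0,-.032): print(t,np.round((onplate(t,.185,.031)-G)*1e3,1), 'roll',round(np.arctan2(.3204,np.cos(t))-.3646,3))
E
```

```text
t: 7.13
tool_pos: [0.4877, -0.0784, 0.1974]
orientation: [-0.0, -0.266, 0.964, 0.001]
wrist_force: [0.1, 3.2, -0.2]
grip_width: 0.0141
gripper_force: 29.2
[ 0.26247485 -0.09485362 -0.25337239] 7.1333
0.5 [  8.9   1.7 -10.7] roll -0.015
0.4 [ 19.6   3.8 -26. ] roll -0.03
0.3 [ 28.6   5.6 -42.3] roll -0.041
0.25 [ 32.6   6.4 -50.8] roll -0.045
0.2 [ 36.1   7.1 -59.5] roll -0.049
0.15 [ 39.2   7.7 -68.3] roll -0.051
0.12 [ 40.8   8.  -73.7] roll -0.052
0.09 [ 42.3   8.3 -79.1] roll -0.053
0.05 [ 44.    8.6 -86.4] roll -0.054
0 [ 45.7   8.9 -95.6] roll -0.055
-0.032 [  46.6    9.1 -101.6] roll -0.054
```

```bash
python3 -m handwheel '[4,1,-5,-0.01,8,9,2,-11,-0.015,8,14,3,-18,-0.02,8,20,4,-26,-0.03,8,24,5,-34,-0.04,8,29,6,-42,-0.04,8,33,6,-51,-0.045,8,36,7,-59.5,-0.05,8,36,7,-59.5,-0.05,8]'; python3 - <<'E'
from h import *
s=ctrl.observe(); print(s["torque"],s["t"])
im,d=viewer.read_camera("side")
for r in spot_point("side","plate_edge")[:1]:
    u,v=r["location"]; print(u,v,r["confidence"],unproj("side",(u,v),d[int(v),int(u)]))
E
```

```text
t: 7.88
tool_pos: [0.5235, -0.0713, 0.1365]
orientation: [-0.001, -0.242, 0.97, 0.001]
wrist_force: [-4.6, 3.0, 8.7]
grip_width: 0.0123
gripper_force: 30.1
[ 0.18009381  0.75584382 -0.05204804] 7.8833
303.4 190.8 0.97 [ 0.55667152 -0.05722925  0.12744179]
```

```bash
python3 -m handwheel '[1,0,-4,0,8,3,0.5,-8,0,8,4,1,-11,0,8,5,1,-14,0,8,5.5,1,-16,0,8,6,1,-18,0,8,6.5,1,-20,0,8,7,1,-22,0,8,7,1.5,-23,0,8,7,1.5,-23,0,8]'; python3 - <<'E'
from h import *
s=ctrl.observe(); print(s["torque"],s["t"])
E
```

```text
t: 8.82
tool_pos: [0.5303, -0.0698, 0.1149]
orientation: [-0.001, -0.242, 0.97, 0.001]
wrist_force: [-5.3, 3.0, 9.7]
grip_width: 0.0117
gripper_force: 30.0
[ 0.16859364  0.88653154 -0.0702544 ] 8.8167
```

The force is unchanged past 0.09, so the lug seems to have entered. I continue slowly.

```bash
python3 -m handwheel '[0.5,0,-2,0,8,0.8,0,-4,0,8,1.2,0,-6,0,8,1.6,0,-8,0,8,2,0,-10,0,8,2.4,0,-11.5,0,8,2.6,0,-13,0,8,2.6,0,-13,0,8]'; python3 - <<'E'
from h import *
s=ctrl.observe(); print(s["torque"],s["t"])
im,d=viewer.read_camera("side")
for r in spot_point("side","plate_edge")[:1]:
    u,v=r["location"]; print(u,v,r["confidence"],unproj("side",(u,v),d[int(v),int(u)]))
E
```

```text
t: 9.48
tool_pos: [0.533, -0.0692, 0.1021]
orientation: [-0.001, -0.242, 0.97, 0.001]
wrist_force: [-3.8, 5.7, 11.7]
grip_width: 0.0116
gripper_force: 30.0
[ 0.68731302  0.85610588 -0.07504974] 9.4833
297.5 203.0 0.96 [ 0.57833925 -0.13429437  0.01161899]
```

The plate is about level with 12 N, as expected. Now gently onto the rests.

```bash
python3 -m handwheel '[0.2,0,-1,0,8,0.4,0,-2,0,8,0.5,0,-3,0,8,0.6,0,-4,0,8,0.8,0,-5,0,8,0.8,0,-5.5,0,8,0.8,0,-5.5,0,8]'
```

```text
t: 10.17
tool_pos: [0.5338, -0.069, 0.0968]
orientation: [-0.001, -0.242, 0.97, 0.001]
wrist_force: [-4.0, 6.5, 13.7]
grip_width: 0.0121
gripper_force: 30.0
```

```bash
python3 -m handwheel '[0,0,-0.5,0,8,0,0,-1,0,8,0,0,-1.5,0,8,0,0,-1.5,0,8]'
```

```text
t: 10.5
tool_pos: [0.534, -0.0689, 0.0954]
orientation: [-0.001, -0.242, 0.97, 0.001]
wrist_force: [-3.2, 6.0, 12.8]
grip_width: 0.0119
gripper_force: 30.0
```

```bash
python3 -m handwheel '[0,0,-0.5,0,8,0,0,-1,0,8,0,0,-1.5,0,8,0,0,-1.5,0,8]'
```

```text
t: 10.83
tool_pos: [0.5341, -0.0689, 0.094]
orientation: [-0.0, -0.242, 0.97, 0.001]
wrist_force: [-4.1, 5.6, 13.6]
grip_width: 0.0119
gripper_force: 30.0
```

```bash
python3 -m handwheel '[0,0,-0.5,0,8,0,0,-1,0,8,0,0,-1.5,0,8,0,0,-1.5,0,8]'
```

```text
t: 11.17
tool_pos: [0.5343, -0.0688, 0.0926]
orientation: [-0.0, -0.242, 0.97, 0.001]
wrist_force: [-3.0, 6.1, 13.5]
grip_width: 0.0117
gripper_force: 30.0
```

Force isn't rising; I check whether the plate is really following.

```bash
cat > m4.py <<'E'
from h import *
im,d=viewer.read_camera("side")
r=cut_out("side","tilt_plate")[0]; p=cloud("side",r["pixels"],d)-H
l=p@ex; z=p[:,2]; y=p@ey
k=(z<.03)&(z>-.03)&(l>.03)&(l<.23)&(abs(y)>.03)
a,b=np.polyfit(l[k],z[k],1)
for _ in range(5):
    k2=k&(abs(z-a*l-b)<.004); a,b=np.polyfit(l[k2],z[k2],1)
print("plate slope",a,"off",b,k2.sum(),"z at .205",a*.205+b+.08)
c=cut_out("side","lock_knob")
if c: 
    q=cloud("side",c[0]["pixels"],d)-H; print("knob top z",np.percentile(q[:,2],[90,97])+.08)
s=ctrl.observe(); print(s["tool_pos"],s["wrist_force"],s["torque"],s["t"])
cv2.imwrite("pics/s4.png",cv2.resize(im[120:240,250:400,::-1],None,fx=5,fy=5,interpolation=cv2.INTER_CUBIC))
E
python3 m4.py
```

```text
plate slope -0.09645273037376005 off 0.01962479146645507 1052 z at .205 0.07985198173983427
knob top z [0.10714712 0.10969734]
[ 0.5342914  -0.06879731  0.09262479] [-3.48048309  5.93505429 12.84159538] [ 1.2058083   0.89784967 -0.08535375] 11.3167
```

View pics/s4.png

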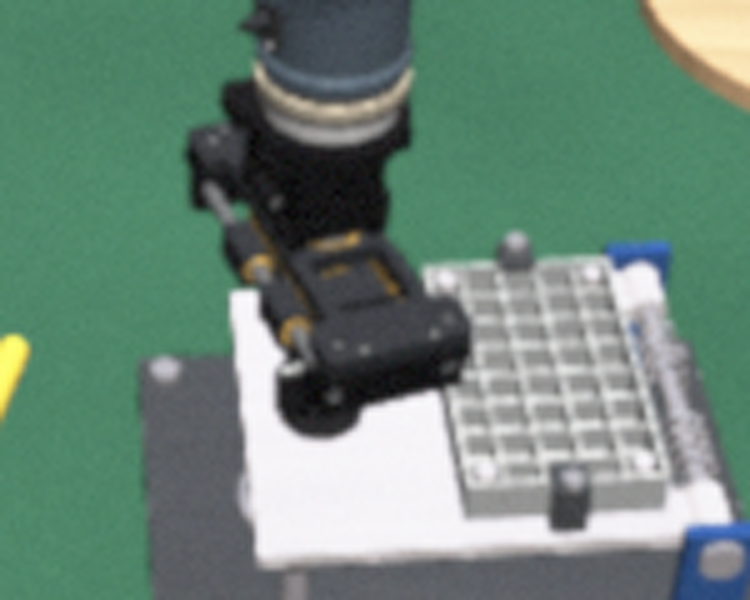

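The plate looks level and the knob sits at (320,400) between the fingers. I refine the tilt using white pixels only.

```bash
cat > m5.py <<'E'
from h import *
im,d=viewer.read_camera("side")
p=cloud("side",(im.min(2)>185)&(d>0)&(np.indices(d.shape)[0]>140)&(np.indices(d.shape)[0]<240)&(np.indices(d.shape)[1]>285)&(np.indices(d.shape)[1]<400),d)-H
l=p@ex; z=p[:,2]; y=p@ey
k=(abs(z)<.03)&(l>.135)&(l<.222)&(abs(y)<.095)&(abs(y)>.03)
zz=np.median(z[k]); lm=np.median(l[k]); print("n",k.sum(),"mean l",lm,"z",zz+.08,"tilt est",(zz-.005)/lm)
s=ctrl.observe(); print(s["tool_pos"],s["wrist_force"],s["torque"],s["t"])
E
python3 m5.py
```

```text
n 743 mean l 0.18520046223269312 z 0.08148725802260522 tilt est -0.01896724195526704
[ 0.5342937  -0.06879831  0.09263025] [-2.64825462  6.45588885 13.35546803] [ 1.23672518  0.86740155 -0.05126262] 11.3667
```

```bash
python3 -m handwheel '[0,0,-0.5,0,8,0,0,-1,0,8,0,0,-1.5,0,8,0,0,-2,0,8,0,0,-2,0,8]'; python3 m5.py
```

```text
t: 11.78
tool_pos: [0.5345, -0.0688, 0.0912]
orientation: [0.0, -0.242, 0.97, 0.001]
wrist_force: [-3.7, 6.9, 16.3]
grip_width: 0.012
gripper_force: 30.0
n 740 mean l 0.18624027006265176 z 0.0800482502159103 tilt est -0.02658796501113274
[ 0.53446191 -0.06875222  0.09115721] [-3.63899451  7.60656128 16.89140634] [ 1.35423439  0.95995768 -0.0836186 ] 11.8333
```

The plate follows and the force is rising, so it is reaching the rests. A little more.

```bash
python3 -m handwheel '[0,0,-0.5,0,8,0,0,-1,0,8,0,0,-1.5,0,8,0,0,-1.5,0,8]'; python3 m5.py
```

```text
t: 12.17
tool_pos: [0.5345, -0.0687, 0.091]
orientation: [0.0, -0.242, 0.97, 0.001]
wrist_force: [-5.6, 7.0, 26.3]
grip_width: 0.0117
gripper_force: 30.0
n 750 mean l 0.18584126548504448 z 0.0800129635476613 tilt est -0.026834925167575557
[ 0.5345676  -0.06876389  0.09096814] [-6.06832037  8.20877534 25.59296201] [ 1.50925279  1.31546589 -0.03203245] 12.2167
```

On the rests with about 13 N to spare. Turn clockwise.

```bash
python3 -m handwheel '[0,0,0,-0.1,8,0,0,0,-0.2,8,0,0,0,-0.3,8,0,0,0,-0.4,8,0,0,0,-0.5,8,0,0,0,-0.6,8,0,0,0,-0.6,8]'; python3 m5.py
```

```text
t: 12.8
tool_pos: [0.535, -0.0709, 0.0909]
orientation: [0.001, 0.056, 0.998, -0.001]
wrist_force: [-6.5, 1.9, 24.3]
grip_width: 0.0117
gripper_force: 30.0
n 703 mean l 0.17508840439472434 z 0.08036900880169834 tilt est -0.02644944543478404
[ 0.5350583  -0.07084179  0.09096195] [-5.47421753  0.98934413 23.45599701] [0.18473108 1.34336834 0.00609067] 12.85
```

```bash
python3 -m handwheel '[0,0,0,-0.1,8,0,0,0,-0.2,8,0,0,0,-0.3,8,0,0,0,-0.4,8,0,0,0,-0.5,8,0,0,0,-0.6,8,0,0,0,-0.7,8,0,0,0,-0.8,8,0,0,0,-0.8,8]'; python3 m5.py
```

```text
t: 13.6
tool_pos: [0.5337, -0.0733, 0.0909]
orientation: [0.0, 0.439, 0.898, -0.003]
wrist_force: [-10.5, -5.6, 24.6]
grip_width: 0.0118
gripper_force: 30.0
n 800 mean l 0.1776808966484561 z 0.08018839135029884 tilt est -0.02708005610316672
[ 0.53366914 -0.073274    0.09091883] [-10.38671109  -6.7625038   25.00671087] [-1.54743727  2.13743111 -0.0314438 ] 13.65
```

```bash
python3 -m handwheel '[-0.5,-1.5,0,-0.06,8,-1,-3,0,-0.12,8,-1,-3,0,-0.18,8,-1,-3,0,-0.18,8]'; python3 m5.py
```

```text
t: 13.98
tool_pos: [0.5331, -0.0738, 0.0909]
orientation: [0.0, 0.519, 0.855, -0.001]
wrist_force: [-7.3, 0.8, 25.4]
grip_width: 0.0121
gripper_force: 30.0
n 807 mean l 0.1794293378060054 z 0.08012070323663023 tilt est -0.027193416768026793
[ 0.5330562  -0.07378705  0.09089819] [-6.57336654  1.38021    25.06565696] [-0.17698166  1.74174676  0.02752264] 14.0333
```

```bash
python3 -m handwheel '[0,0,0,-0.04,8,0,0,0,-0.08,8,0,0,0,-0.12,8,0,0,0,-0.12,8]'; python3 m5.py
```

```text
t: 14.37
tool_pos: [0.5328, -0.0741, 0.0908]
orientation: [0.0, 0.568, 0.823, -0.001]
wrist_force: [-8.4, -0.4, 25.1]
grip_width: 0.0125
gripper_force: 30.0
n 816 mean l 0.1799132491249607 z 0.08028139672485632 tilt est -0.02622710277366139
[ 0.53286871 -0.0740643   0.09080217] [-8.7906349   0.78582776 25.00543647] [-0.08789669  1.49280237  0.55263766] 14.4167
```

The stop is felt (0.55 N m). Ease up to let the lug rise, then open.

```bash
python3 -m handwheel '[0,0,1,0.02,8,0,0,2,0.03,8,0,0,3,0.03,8,0,0,4,0.03,8,0,0,5,0.03,8,0,0,6,0.03,8,0,0,6,0.03,8]'; python3 m5.py
```

```text
t: 15.0
tool_pos: [0.5326, -0.074, 0.0943]
orientation: [-0.001, 0.555, 0.832, -0.001]
wrist_force: [-6.4, -1.4, 6.8]
grip_width: 0.0116
gripper_force: 30.0
n 815 mean l 0.17973140759829923 z 0.08334588755974749 tilt est -0.009203246457344067
[ 0.53258786 -0.07402749  0.0942975 ] [-5.76998082 -1.20410511  7.01964213] [-0.4949464   0.87611289  0.37489652] 15.05
```

```bash
python3 -m handwheel '[0,0,1,0,8,0,0,2,0,8,0,0,2,0,8,0,0,2,0,30,0,0,2,0,30,0,0,2,0,30,0,0,2,0,30]'; python3 m5.py
```

```text
t: 15.63
tool_pos: [0.5345, -0.0737, 0.0963]
orientation: [0.001, 0.557, 0.831, 0.0]
wrist_force: [-0.6, 0.1, -0.4]
grip_width: 0.0274
gripper_force: 0.0
n 766 mean l 0.1763889321113808 z 0.08612540643653577 tilt est 0.006380255399613932
[ 0.53428988 -0.07360632  0.09634104] [ 0.55830278  0.82734937 -0.07072407] [ 0.04279997 -0.0159996  -0.04618169] 15.6833
```

Locked: the plate stays at about level with nothing touching it. Retract and verify.

```bash
python3 -m handwheel '[0,0,0,0,40,0,0,15,0,40,0,0,40,0,40,0,0,75,0,40,0,0,110,0,40,0,0,130,0,40,0,0,130,0,40,0,0,130,0,40]'; python3 m5.py; python3 - <<'E'
from h import *
im,d=viewer.read_camera("side"); cv2.imwrite("pics/s5.png",cv2.resize(im[100:300,220:420,::-1],None,fx=3,fy=3,interpolation=cv2.INTER_CUBIC))
for t in("plate_edge","bottle_mid","spare_mid","deburr_tool"):
    for r in spot_point("side",t)[:1]: print(t,np.round(r["location"],1),r["confidence"])
E
```

```text
t: 16.35
tool_pos: [0.5342, -0.0736, 0.2278]
orientation: [0.002, 0.557, 0.831, 0.0]
wrist_force: [0.5, 0.9, -0.6]
grip_width: 0.0402
gripper_force: 0.0
n 1107 mean l 0.17757845093642652 z 0.08617996659707251 tilt est 0.006644762305618614
[ 0.53310737 -0.07331191  0.22638318] [ 0.29073662  0.32394963 -0.59326722] [ 0.03887521 -0.04961243  0.02176261] 16.4
plate_edge [300.  202.1] 0.65
bottle_mid [359.5 266.8] 0.81
spare_mid [315.1 164.4] 0.65
deburr_tool [245.4 208.6] 0.75
```

View pics/s5.png

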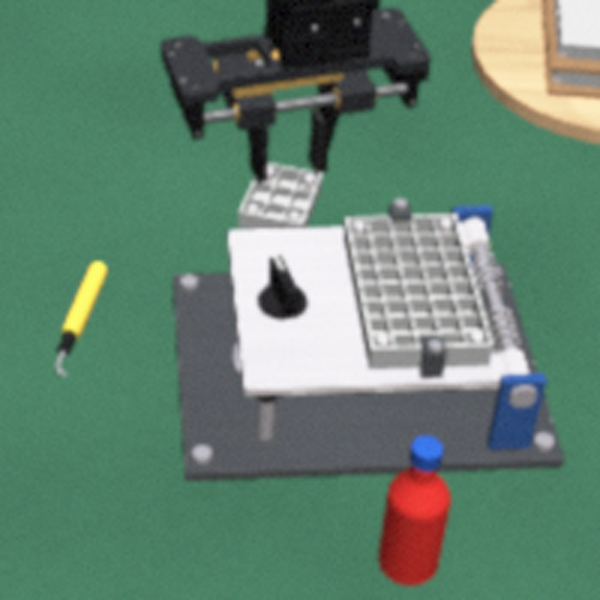

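The plate lies level and free of the robot. The knob is at (283,285) turned to its stop, and the bottle, tool and spare casting are in place.

```bash
python3 -c "from rig import ctrl; print(ctrl.hand_in())"
```

```text
the job is handed in; nothing more can be done
None
```

The tilt plate with its casting is down level and stays there by itself, the knob is turned to its stop, the bystanders are where they were, and the job was handed in at about 16.5 s.

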